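# Stop the bearing press and put its guard arm up

### The job

Press the red stop button of the bench press, then push the yellow-and-black counterweighted guard arm up past its balance point so that it stays fully raised by itself. Push the arm gently with the fingers and do not grip it; do not press the green start button, and leave the wheels, bottle, mug and screwdriver where they are.

Things in the scene. Friction and masses are not known exactly. Their poses are not given: they have to be found in the camera images.
- stop_top (a point): Centre of the top face of the RED stop button: round, 36 mm across, pointing up, in a small yellow housing on the table. It may stand on the robot's left or right. Sprung: goes 6 mm straight down, fully down at 5 N, and springs back up.
- stop (a joint): Travel of the red button in m: 0 up, 0.006 fully down. It counts as pressed beyond 0.004.
- start_top (a point): Centre of the top face of the GREEN start button, same shape in a grey housing, on the side opposite the red one. Not to be pressed.
- start (a joint): Travel of the green button in m: 0 up, 0.006 fully down.
- press: Green bench press, fixed. Origin on the table under the middle of the guard arm; x points back to the press column, y along the lowered arm from its free end to its pivot, z up. In mm: anvil centred at (130, 0), its top at z 60; head from x 100 back, z 240 to 310, 70 wide, air cylinder on it to z 370; foot plate from x -50 back, y within 80; guard post behind the arm at x 20 to 32, y 140.
- guard_pivot (a point): Pivot of the guard arm, on the arm's centre line, 120 mm above the table; fixed, axes as the press, pivot pin along x. A thin post (12 mm, pad 40 mm along x) carries the lowered arm 150 mm from the pivot towards the free end; from 215 mm outwards the space under the arm is open down to the foot plate (20 mm high) or table.
- guard_tip (a point): Centre of the end face at the free end of the guard arm: a straight yellow bar with black bands, 30 mm wide, 20 mm thick, end 270 mm from the pivot. It starts level, free end to the robot's right, and swings up in the upright plane across the front of the press. A dark steel counterweight disc (64 mm across, 30 thick) is centred 35 mm beyond and 40 mm above the pivot.
- guard (a joint): Angle of the guard arm in rad: 0 lowered and level, 1.45 at the raised stop (nearly upright). Balance point about 0.8: below it the arm falls back down, beyond it it carries on by itself, damped, to the raised stop within about 2 s. Lifting it at the free end takes about 1 N.
- wheel_work: Orange skateboard wheel, 54 mm across, 32 mm high, standing on the press's anvil (60 mm above the table); origin at the centre of its underside. Loose, to be left alone.
- wheel_white: White skateboard wheel, same size, loose on the table in front of the press; origin at the centre of its underside. To be left alone.
- wheel_blue: Blue skateboard wheel, same size, loose on the table in front of the press; origin at the centre of its underside. To be left alone.
- glue: Glue bottle, 48 mm across, 130 mm high, red cap, standing on the table; origin at the centre of its underside. To be left alone.
- mug: Blue mug, 80 mm across, 90 mm high; origin at the centre of its underside. To be left alone.
- driver: Screwdriver with red handle lying on the table. To be left alone.

How it is judged:
By the outcome, as a careful person would: the job done as asked, in the order asked, and still so for the second after the job is handed in, with the robot touching nothing.
It also fails if it takes over 58 s, if anything falls off the work surface, if the arm or the gripper's body presses on something with over 40 N, if the wrist force passes 120 N, or if a joint passes its speed limit or range.

### The arm

A 6-joint arm with a two-finger parallel gripper is mounted at the origin on the work surface. World frame = base frame: x ahead of the robot, y to its left, z up, the work surface at z = 0. Lengths are in m, angles in rad, forces in N, time in s.
With the tool pointing down it reaches from about 0.3 to 0.875 m from the base axis. Payload 6.4 kg.
Tool frame: the origin (TCP) lies midway between the tips of the shut fingers; the grasp point (between the pads) lies 19 mm behind it (grasp_offset is the distance from the TCP to the grasp point, in m); z points along the fingers, y is the line along which they close (so a half turn about z gives the same grasp; the last joint's range is limited). The gripper opens to 85 mm and grips with 20 to 120 N. Pads are 22 mm wide; open, the fingers measure 114 mm over their backs; the gripper's body (76 mm by 85 mm) begins 54 mm behind the grasp point. The pads swing forward as they close: fully open they stand 13 mm farther back than shut.
Start: joints at [-1.307, 0.181, 1.607, -0, 1.354, -0.206], TCP at [0.26, -0.513, 0.231] pointing down, gripper open.
Joint ranges: [-2.99, 2.99], [-0.89, 2.07], [0.3, 2.58], [-1.14, 4.28], [0, 2.63], [-3.12, 3.12]. Speed limits (rad/s): [2.57, 2.57, 3.01, 3.14, 3.14, 3.14].

### API

Orientations are given as a unit quaternion [w, x, y, z].
In Python, from bench import * gives the robot as it stands. The module is installed in compiled form; this text tells all that it offers.
- The arm moves only by the tool servo_tool, never from a script. Its argument "commands" is text: rows parted by semicolons, each of 7 numbers parted by spaces: the turn, a rotation vector about the tool's x, y, z in rad, then the shift along the tool's x, y, z in mm, then the opening, from 0 (shut) to 1 (fully open). In form: wx wy wz dx dy dz claw; .... A call has 1 to 5 rows; each row shifts and turns the commanded pose from where the row before left it, along the tool's axes as they then stand; what a row does not reach is not made up. A row lasts 1/8 s, in which the tool goes at most 62.5 mm and 10.7 degrees, less where a joint would pass 70% of its speed; a pose out of reach is approached as far as the arm can. A call with a gripper value outside its range is refused whole. The fingers move at their own pace and stop on an object; the grip force is fixed at half the most. Time passes only in rows, so rows that do not move let the fingers close. It gives the time, the measured TCP pose, the force, the opening and the grip force at its end, in the units of the state.
- get_obs(): the state, without advancing time (a new reading comes with each control period).
- camera(name): name is "scene" or "top" or "wrist"; returns the picture (400x640x3 uint8, blue, green, red); there is no depth.
- calibration(name): a dict with "fx", "fy", "cx", "cy" (pixels), "k1" (the pictures are not rectified: a ray, as slopes to the right and down, at radius r is drawn at 1 + k1 r^2 times it, then the intrinsics apply), "R" (3x3) and "t" (3): a world point X has camera coordinates R X + t. Camera axes: x right, y down, z forward; pixel columns grow to the right and rows downward; lengths in m; the calibration is good to about 2 mm. A picture is of the moment at which its call begins: read the wrist's pose just before it. calibration takes no time and is no camera call; for the wrist camera it gives the pose at the moment of the call.
- hand_in(): hands the job in; it is judged then, once.
The state is a dict: "time_s": time; "q": joint angles; "dq": joint speeds; "joint_efforts": joint torques, N m; "eef_pos": TCP position; "eef_rot": TCP orientation; "wrist_force": force on the tool from outside, world axes, zero at the start; "torque": the same for the moment, N m; "opening": opening from 0.0 (shut) to 1.0 (fully open); "grasp_force": force on a finger pad.
Only numpy, scipy, OpenCV 4.12 (cv2) and the standard library are available. Lean on these libraries where they do the work, as an engineer would, in place of code of your own. Each camera call takes 0.05 s, during which the arm holds its last target. There are 200 camera calls.

## Working session

There is one attempt and no reset: what is moved stays moved. The work goes in short steps, Python scripts to look and compute and a tool call to move; the robot and the scene stay as the last step left them, time stands still between calls to the robot, and variables do not carry over. Pictures are saved under pics/ and viewed, at most 10 in all, crops included, and the job is handed in when it is done.

Besides the shell and the picture viewer there is one more tool, called after "Call:" as name(argument=value, ...), one argument or row to a line, values as JSON. servo_tool: Moves the arm, as the interface text tells. Its arguments: {"type":"object","properties":{"commands":{"type":"string"}},"required":["commands"]}

```bash
mkdir -p pics; cat > h.py <<'E'
from bench import *
import numpy as np, cv2
def ray(c,u,v):
    K=np.array([[c['fx'],0,c['cx']],[0,c['fy'],c['cy']],[0,0,1]])
    d=cv2.undistortPoints(np.array([[[u,v]]],float),K,np.array([c['k1'],0,0,0.]))[0,0]
    R=np.array(c['R']);t=np.array(c['t'])
    return -R.T@t, R.T@np.array([d[0],d[1],1])
def atz(c,u,v,z):
    o,d=ray(c,u,v); return o+d*(z-o[2])/d[2]
def proj(c,X):
    K=np.array([[c['fx'],0,c['cx']],[0,c['fy'],c['cy']],[0,0,1]])
    return cv2.projectPoints(np.array(X,float).reshape(-1,3),cv2.Rodrigues(np.array(c['R'],float))[0],np.array(c['t'],float),K,np.array([c['k1'],0,0,0.]))[0][:,0]
E
python3 - <<'E'
from h import *
for n in ("scene","top"):
    cv2.imwrite(f"pics/{n}0.png",camera(n)); c=calibration(n); print(n,c)
o=get_obs();print(o)
E
```

```text
scene {'fx': 371.3870150750744, 'fy': 371.3870150750744, 'cx': 323.85124706171104, 'cy': 200.89748460599003, 'k1': -0.03276075532952633, 'R': array([[-0.13725324,  0.99049425, -0.00909376],
       [ 0.71295587,  0.09241295, -0.69509263],
       [-0.68764487, -0.10188717, -0.71886267]]), 't': array([ 0.03766968, -0.30348597,  1.33537656])}
top {'fx': 386.04552228311644, 'fy': 386.04552228311644, 'cx': 330.486220650065, 'cy': 201.28495332350914, 'k1': -0.04291261958338572, 'R': array([[-0.01335979, -0.99989949, -0.00474643],
       [-0.9942569 ,  0.01378818, -0.10612779],
       [ 0.10618257,  0.00330133, -0.99434117]]), 't': array([0.02298584, 0.56624223, 1.06342741])}
{'time_s': 0.1, 'q': array([-1.30728325e+00,  1.81490857e-01,  1.60786655e+00,  2.70228536e-05,
        1.35382010e+00, -2.06285719e-01]), 'dq': array([ 0.00012821, -0.0017672 , -0.00206132, -0.00076913, -0.0011941 ,
        0.00219413]), 'joint_efforts': array([ 1.47397623e-04, -4.45880949e+01, -3.52238810e+01, -3.50850778e-04,
        4.15103103e-03,  1.04835027e-05]), 'eef_pos': array([ 0.26020881, -0.51221327,  0.23048073]), 'eef_rot': array([-7.92476713e-04,  9.72538135e-01,  2.32742235e-01, -9.48414900e-06]), 'wrist_force': array([ 0.32773534, -1.11145124,  1.20021302]), 'torque': array([-0.00560167, -0.01706482,  0.00393823]), 'grasp_force': 0.0, 'opening': 1.0024871265019302}
```

View pics/scene0.png

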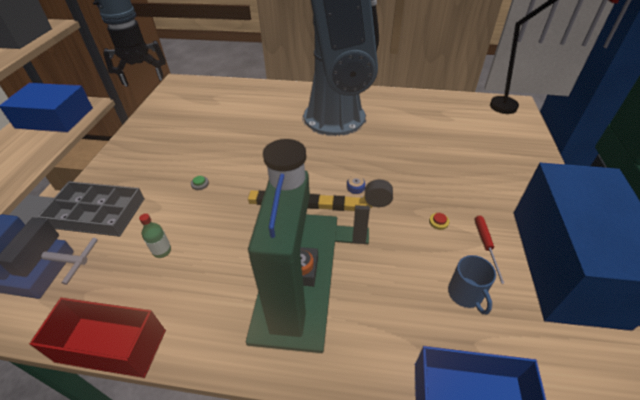

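View pics/top0.png

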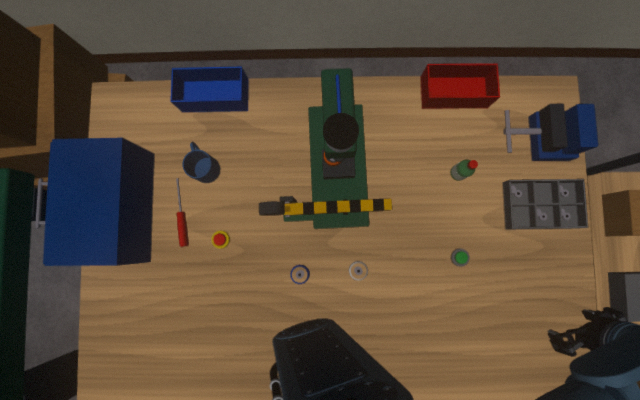

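The red button is at top-view pixel (220,239), on the robot's left, and the green one at (460,257). The guard arm runs from (285,209) to a free end at (391,205). The wheels are at (300,274) and (358,270). I'll enlarge a crop of the arm and buttons.

```bash
python3 - <<'E'
from h import *
t=cv2.imread("pics/top0.png")
a=cv2.resize(t[180:290,200:400],None,fx=4,fy=4,interpolation=cv2.INTER_CUBIC)
cv2.imwrite("pics/topcrop.png",a)
s=cv2.imread("pics/scene0.png")
cv2.imwrite("pics/scenecrop.png",cv2.resize(s[130:260,235:465],None,fx=3.4,fy=3.4,interpolation=cv2.INTER_CUBIC))
c=calibration("top");cs=calibration("scene")
hsv=cv2.cvtColor(t,cv2.COLOR_BGR2HSV)
m=((hsv[...,0]<8)|(hsv[...,0]>172))&(hsv[...,1]>150)&(hsv[...,2]>90)
ys,xs=np.nonzero(m[225:255,205:235]);print("red px",xs.mean()+205,ys.mean()+225,len(xs))
u,v=xs.mean()+205,ys.mean()+225
for z in (.03,.04,.05,.06): 
    P=atz(c,u,v,z);print(z,P,proj(cs,P))
hs=cv2.cvtColor(s,cv2.COLOR_BGR2HSV)
m=((hs[...,0]<8)|(hs[...,0]>172))&(hs[...,1]>150)&(hs[...,2]>90)
ys,xs=np.nonzero(m[205:235,425:455]);print("scene red",xs.mean()+425,ys.mean()+205,len(xs))
for n,uv,z in (("tip",(391,204.5),.13),("pivotend",(285,209),.13),("blue",(300,274),.03),("white",(358,270),.03),("green",(460,257),.045),("glue",(462,168),.1)):
    print(n,atz(c,*uv,z))
E
```

```text
red px 219.10204081632654 239.05102040816325 98
0.03 [0.4638147  0.33068531 0.03      ] [[439.88117719 215.10869597]]
0.04 [0.46369117 0.3277521  0.04      ] [[439.55695957 212.37506667]]
0.05 [0.46356764 0.32481889 0.05      ] [[439.22763302 209.60194666]]
0.06 [0.46344412 0.32188568 0.06      ] [[438.89308061 206.7885058 ]]
scene red 439.7549019607843 217.94117647058823 102
tip [ 0.54537302 -0.1405338   0.13      ]
pivotend [0.53752373 0.13211776 0.13      ]
blue [0.36416973 0.1028452  0.03      ]
white [ 0.3730939 -0.0587431  0.03     ]
green [ 0.40514101 -0.34055807  0.045     ]
glue [ 0.64404371 -0.33933732  0.1       ]
```

View pics/topcrop.png

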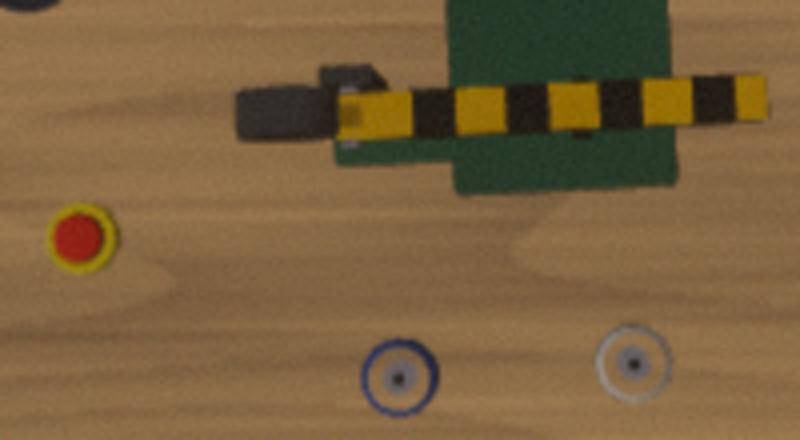

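View pics/scenecrop.png

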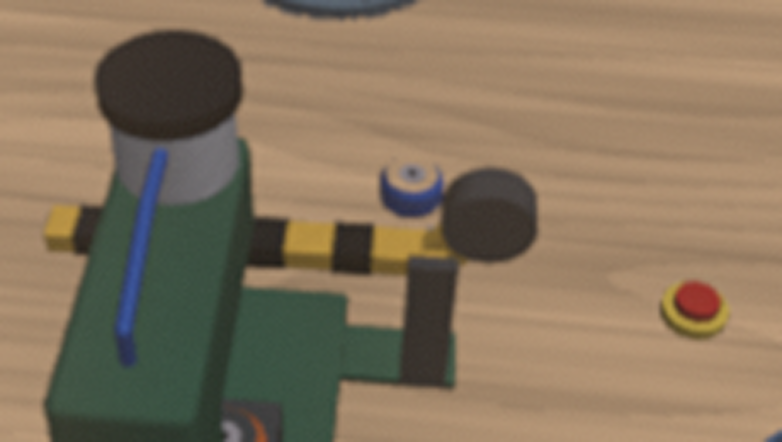

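The top crop shows the arm's free end at original pixel (391.8,204.6) and its pivot end at (284.3,208.8), so it lies nearly along y. The red button's scene/top match puts its top at about z = 0.02, at (0.464, 0.333). Next I traverse to above it with the fingers shut.

Call:
servo_tool(
  commands="0 0 0 20 -24 0 0;0 0 0 38 -44 0 0;0 0 0 38 -44 0 0;0 0 0 38 -44 0 0;0 0 0 38 -44 0 0",
)

```text
time_s: 0.72
eef_pos: [0.3231, -0.2546, 0.231]
eef_rot: [-0.0, 0.973, 0.232, 0.0]
wrist_force: [1.3, -0.4, -0.2]
opening: 0.001
grasp_force: 0.0
```

Call:
servo_tool(
  commands="0 0 0 38 -44 0 0;0 0 0 38 -44 0 0;0 0 0 38 -44 0 0;0 0 0 38 -44 0 0;0 0 0 38 -44 0 0",
)

```text
time_s: 1.35
eef_pos: [0.393, 0.0276, 0.2313]
eef_rot: [0.0, 0.973, 0.233, 0.0]
wrist_force: [1.1, -0.2, 0.3]
opening: 0.006
grasp_force: 0.0
```

```bash
cat > o.py <<'E'
from h import *
o=get_obs();print(o['time_s'],*[o[k].round(4).tolist() for k in('q','eef_pos','eef_rot','wrist_force')])
E
python3 o.py; python3 - <<'E'
from h import *
cs=calibration("scene");print(proj(cs,[[.545,-.1405,.12],[.5375,.132,.13],[.4637,.334,.02]]))
E
```

```text
1.35 [-0.2335, -0.2566, 2.0294, -0.0001, 1.368, 0.8676] [0.393, 0.0276, 0.2313] [0.0002, 0.9726, 0.2327, 0.0003] [1.0647, -0.208, 0.289]
[[249.81449029 196.17279776]
 [364.24873328 201.57364008]
 [440.34148345 217.74987446]]
```

Call:
servo_tool(
  commands="0 0 0 40 -48 0 0;0 0 0 40 -48 0 0;0 0 0 40 -48 20 0;0 0 0 40 -48 30 0;0 0 0 41 -48 40 0",
)

```text
time_s: 1.98
eef_pos: [0.4595, 0.3141, 0.1512]
eef_rot: [-0.0, 0.972, 0.233, 0.001]
wrist_force: [0.5, -0.6, -0.3]
opening: 0.002
grasp_force: 0.0
```

Call:
servo_tool(
  commands="0 0 0 0 0 40 0;0 0 0 0 0 25 0;0 0 0 0 0 15 0;0 0 0 0 0 0 0",
)

```text
time_s: 2.48
eef_pos: [0.4584, 0.3113, 0.0708]
eef_rot: [0.0, 0.973, 0.233, -0.001]
wrist_force: [0.2, 0.2, 0.4]
opening: -0.003
grasp_force: 0.0
```

```bash
python3 o.py; python3 - <<'E'
from h import *
cv2.imwrite("pics/w1.png",camera("wrist"))
E
```

```text
2.475 [0.3824, 0.3359, 1.7738, 0.0, 1.0342, 1.4836] [0.4584, 0.3113, 0.0708] [0.0002, 0.9726, 0.2326, -0.0011] [0.1994, 0.2156, 0.428]
```

View pics/w1.png

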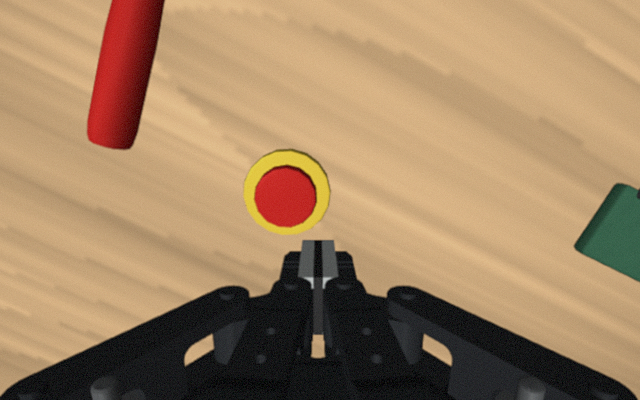

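The wrist view shows the red button centred at (286,196) and the fingertips at (318,245). Next I check the button's position from this view.

```bash
python3 - <<'E'
from h import *
c=calibration("wrist");o=get_obs();p=o['eef_pos']
from scipy.spatial.transform import Rotation as Ro
q=o['eef_rot'];R=Ro.from_quat([q[1],q[2],q[3],q[0]]).as_matrix()
ct=calibration("top");cs=calibration("scene")
for z in(.02,.025,.03):
    P=atz(c,286,196,z);print(P,R.T@(P-p),atz(ct,219.1,239.05,z),atz(cs,439.75,217.9,z))
print(c['t'],c['fx'])
E
```

```text
[0.46403303 0.33413358 0.02      ] [ 0.01444343 -0.01787918  0.05196897] [0.46394118 0.33362443 0.02      ] [0.46443128 0.33242162 0.02      ]
[0.46539752 0.33431086 0.025     ] [ 0.01574008 -0.0174202   0.04696885] [0.4638794  0.33215779 0.025     ] [0.4690613  0.33101193 0.025     ]
[0.46676201 0.33448813 0.03      ] [ 0.01703674 -0.01696122  0.04196872] [0.46381763 0.33069116 0.03      ] [0.47369132 0.32960224 0.03      ]
[0.07047551 0.53831372 0.36781636] 354.45355669163274
```

Three views agree on (0.464, 0.3335, 0.020).

Call:
servo_tool(
  commands="0 0 0 14.5 -17.5 10 0;0 0 0 0 0 20 0;0 0 0 0 0 12 0;0 0 0 0 0 3 0;0 0 0 0 0 0 0",
)

```text
time_s: 3.15
eef_pos: [0.464, 0.3335, 0.0266]
eef_rot: [0.0, 0.973, 0.233, -0.0]
wrist_force: [-0.0, -0.2, -0.5]
opening: -0.0
grasp_force: 0.0
```

Call:
servo_tool(
  commands="0 0 0 0 0 3 0;0 0 0 0 0 3 0;0 0 0 0 0 2 0;0 0 0 0 0 2 0;0 0 0 0 0 0 0",
)

```text
time_s: 3.78
eef_pos: [0.4645, 0.334, 0.017]
eef_rot: [-0.0, 0.973, 0.233, 0.0]
wrist_force: [0.1, -0.8, 4.1]
opening: -0.003
grasp_force: 2.1
```

Call:
servo_tool(
  commands="0 0 0 0 0 2 0;0 0 0 0 0 1 0;0 0 0 0 0 0 0",
)

```text
time_s: 4.15
eef_pos: [0.4647, 0.3341, 0.0158]
eef_rot: [0.0, 0.973, 0.233, 0.0]
wrist_force: [-5.3, -4.0, 20.7]
opening: 0.0
grasp_force: 10.1
```

The wrist force is 20 N, well above the 5 N for full travel, so the button is fully down. Now I lift and turn the tool square to the press.

Call:
servo_tool(
  commands="0 0 0 0 0 -10 0;0 0 0.117 0 0 -40 0;0 0 0.117 0 0 -50 0;0 0 0.117 0 0 -50 0;0 0 0.1185 0 0 -50 0",
)

```text
time_s: 4.78
eef_pos: [0.4633, 0.3338, 0.2146]
eef_rot: [0.0, 1.0, -0.002, -0.001]
wrist_force: [0.5, -0.2, -0.8]
opening: 0.001
grasp_force: 0.0
```

Call:
servo_tool(
  commands="0 0 0 -10 45 0 0;0 0 0 -20 45 -10 0;0 0 0 -15 45 -10 0;0 0 0 -10 45 -10 0;0 0 0 -10 45 -10 0",
)

```text
time_s: 5.4
eef_pos: [0.3981, 0.1078, 0.2535]
eef_rot: [-0.0, 1.0, 0.0, -0.0]
wrist_force: [0.6, -1.3, 0.2]
opening: 0.0
grasp_force: 0.0
```

Call:
servo_tool(
  commands="0 0 0 0 45 -5 0;0 0 0 0 45 0 0;0 0 0 0 45 0 0;0 0 0 0 45 0 0;0 0 0 0 45 0 0",
)

```text
time_s: 6.02
eef_pos: [0.3987, -0.1172, 0.2583]
eef_rot: [-0.0, 1.0, 0.0, -0.0]
wrist_force: [0.5, -0.4, -0.2]
opening: 0.0
grasp_force: 0.0
```

```bash
python3 o.py
```

```text
6.025 [-0.5737, -0.2221, 1.9474, 0.0005, 1.4171, 0.9969] [0.3987, -0.1172, 0.2583] [-0.0004, 1.0, 0.0001, -0.0002] [0.4851, -0.4374, -0.2008]
```

Call:
servo_tool(
  commands="0 0 0 50 0 -10 0;0 0 0 50 0 -10 0;0 0.17 0 0 0 0 0;0 0.17 0 0 0 0 0;0 0.17 0 0 0 0 0",
)

```text
time_s: 6.65
eef_pos: [0.4994, -0.1157, 0.2781]
eef_rot: [-0.0, 0.967, 0.0, 0.254]
wrist_force: [-0.8, -0.6, 0.0]
opening: -0.003
grasp_force: 0.0
```

```bash
python3 o.py
```

```text
6.65 [-0.6581, -0.3531, 2.0888, 0.3621, 1.0166, 0.781] [0.4994, -0.1157, 0.2781] [-0.0003, 0.9672, 0.0003, 0.2542] [-0.7963, -0.5908, 0.0467]
```

Call:
servo_tool(
  commands="0 0.17 0 0 0 0 0;0 0.17 0 0 0 0 0;0 0.16 0 0 0 0 0;0 0 0 0 0 0 0",
)

```text
time_s: 7.15
eef_pos: [0.4973, -0.1154, 0.275]
eef_rot: [-0.002, 0.876, -0.003, 0.482]
wrist_force: [1.0, 0.1, 1.1]
opening: 0.0
grasp_force: 0.0
```

```bash
python3 o.py; python3 - <<'E'
from h import *
from scipy.spatial.transform import Rotation as Ro
c=calibration("wrist");o=get_obs();q=o['eef_rot'];R=Ro.from_quat([q[1],q[2],q[3],q[0]]).as_matrix()
C=-np.array(c['R']).T@np.array(c['t']);print(C,R.T@(C-o['eef_pos']),R)
E
```

```text
7.15 [-0.9481, -0.5765, 2.4499, 1.0827, 0.8898, 0.0658] [0.4973, -0.1154, 0.275] [-0.0016, 0.8762, -0.0026, 0.4819] [1.0097, 0.0954, 1.0867]
[ 0.41147205 -0.11603359  0.40701877] [ 0.06551263  0.00017851 -0.14313766] [[ 5.35456451e-01 -2.99661269e-03  8.44557523e-01]
 [-6.06724028e-03 -9.99981550e-01  2.98600800e-04]
 [ 8.44541046e-01 -5.28402115e-03 -5.35464753e-01]]
```

Call:
servo_tool(
  commands="0 -0.135 0 0 0 0 0;0 0 0 -30 0 25 0;0 0 0 -30 0 25 0;0 0 0 -30 0 25 0;0 0 0 -30 0 25 0",
)

```text
time_s: 7.78
eef_pos: [0.5006, -0.1165, 0.1225]
eef_rot: [0.0, 0.906, 0.002, 0.423]
wrist_force: [0.7, -0.5, 1.4]
opening: 0.001
grasp_force: 0.0
```

```bash
python3 o.py
```

```text
7.775 [-0.8601, -0.1185, 2.4648, 1.3856, 0.6336, -0.4161] [0.5006, -0.1165, 0.1225] [0.0, 0.9061, 0.0017, 0.4231] [0.703, -0.4969, 1.4441]
```

Call:
servo_tool(
  commands="0 0 0 -18 0 15 0;0 0 0 -18 0 15 0;0 0 0 0 0 0 0",
)

```text
time_s: 8.15
eef_pos: [0.4996, -0.1151, 0.0742]
eef_rot: [-0.003, 0.907, 0.0, 0.422]
wrist_force: [0.0, -0.7, -0.3]
opening: 0.002
grasp_force: 0.0
```

```bash
python3 o.py; python3 - <<'E'
from h import *
w=camera("wrist");t=camera("scene");cv2.imwrite("pics/w2.png",w)
E
```

```text
8.15 [-0.8611, 0.0708, 2.462, 1.635, 0.6247, -0.7232] [0.4996, -0.1151, 0.0742] [-0.0026, 0.9066, 0.0004, 0.4219] [0.0006, -0.6975, -0.2669]
```

View pics/w2.png

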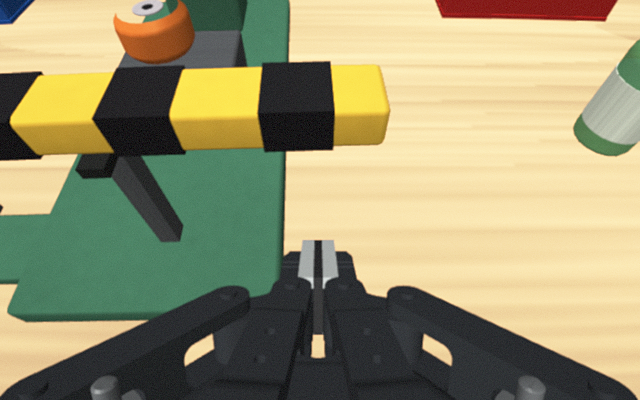

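The wrist view shows the fingertips at (318,245), in front of and below the arm. The arm's end is at (387,105) and the support post at (150,200), well inboard. Now I move the fingers forward under the arm.

Call:
servo_tool(
  commands="0 0 0 10 0 11.5 0;0 0 0 10 0 11.5 0;0 0 0 9 0 11 0;0 0 0 0 0 0 0",
)

```text
time_s: 8.75
eef_pos: [0.5452, -0.1162, 0.0775]
eef_rot: [0.0, 0.905, 0.001, 0.425]
wrist_force: [-0.1, 0.1, -0.0]
opening: 0.005
grasp_force: 0.0
```

```bash
python3 o.py
```

```text
8.75 [-0.7449, 0.1468, 2.3619, 1.7177, 0.5554, -0.708] [0.5452, -0.1162, 0.0775] [0.0003, 0.9054, 0.0013, 0.4246] [-0.1232, 0.1284, -0.0056]
```

Call:
servo_tool(
  commands="0 0 0 8.5 0 -7 0;0 0 0 8.5 0 -7 0;0 0 0 8.5 0 -7 0;0 0 0 8.5 0 -7 0;0 0 0 8.5 0 -7 0",
)

```text
time_s: 9.38
eef_pos: [0.5432, -0.1154, 0.131]
eef_rot: [-0.0, 0.906, 0.0, 0.423]
wrist_force: [-0.9, 1.7, -1.0]
opening: -0.004
grasp_force: 0.6
```

```bash
python3 o.py; python3 -c "
from h import *
cv2.imwrite('pics/w3.png',camera('wrist'))"
```

```text
9.375 [-0.7462, -0.0396, 2.3674, 1.4175, 0.5555, -0.3563] [0.5432, -0.1154, 0.131] [-0.0004, 0.9061, 0.0003, 0.4231] [-0.8826, 1.6942, -1.0267]
```

View pics/w3.png

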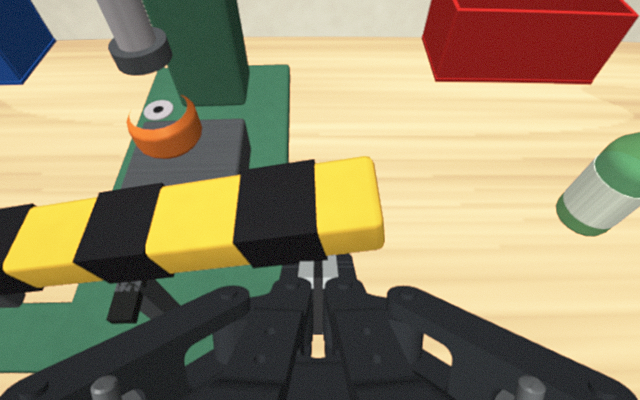

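The picture shows the arm resting on the fingertips at about (318,262). It has lifted off its post at (125,300), and its end is at (380,200). I carry on along the arc.

Call:
servo_tool(
  commands="0 0 0 7.4 -2 -6.1 0;0 0 0 7.4 -2 -6.1 0;0 0 0 7.4 -2 -6.1 0;0 0 0 7.4 -2 -6.1 0;0 0 0 7.4 -2 -6.1 0",
)

```text
time_s: 10.05
eef_pos: [0.5436, -0.1056, 0.1787]
eef_rot: [-0.0, 0.906, 0.0, 0.423]
wrist_force: [-1.3, 0.6, -0.4]
opening: -0.003
grasp_force: 0.4
```

Call:
servo_tool(
  commands="0 0 0 6.9 -3.8 -5.8 0;0 0 0 6.9 -3.8 -5.8 0;0 0 0 6.9 -3.8 -5.8 0;0 0 0 6.9 -3.8 -5.8 0;0 0 0 6.9 -3.8 -5.8 0",
)

```text
time_s: 10.68
eef_pos: [0.5436, -0.0867, 0.2238]
eef_rot: [-0.0, 0.906, 0.0, 0.423]
wrist_force: [-0.2, 0.2, -0.2]
opening: -0.001
grasp_force: 0.2
```

Call:
servo_tool(
  commands="0 0 0 6.3 -5.6 -5.2 0;0 0 0 6.3 -5.6 -5.2 0;0 0 0 6.3 -5.6 -5.2 0;0 0 0 6.3 -5.6 -5.2 0;0 0 0 6.3 -5.6 -5.2 0",
)

```text
time_s: 11.3
eef_pos: [0.5439, -0.0588, 0.2647]
eef_rot: [-0.0, 0.906, 0.0, 0.423]
wrist_force: [-0.5, -0.6, -0.2]
opening: 0.002
grasp_force: 0.1
```

```bash
python3 o.py; python3 -c "
from h import *
cv2.imwrite('pics/w4.png',camera('wrist'))"
```

```text
11.3 [-0.5907, -0.4226, 2.3149, 0.8091, 0.6318, 0.4621] [0.5439, -0.0588, 0.2647] [-0.0001, 0.906, 0.0001, 0.4233] [-0.491, -0.5988, -0.2315]
```

View pics/w4.png

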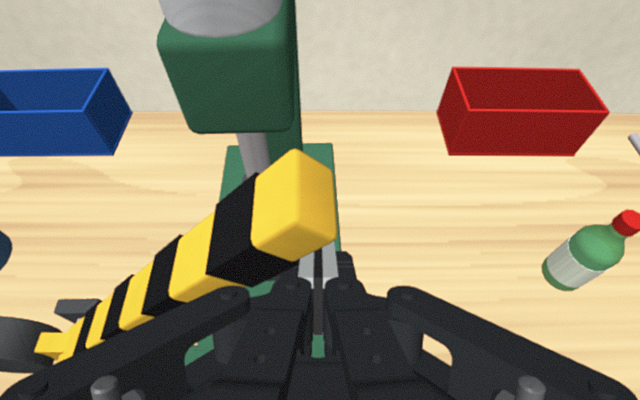

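The arm is still on the fingertips at about 0.77 rad, near balance, with its end at (293,205). I continue past balance, then hold still and let it run on.

Call:
servo_tool(
  commands="0 0 0 5.2 -7 -4.3 0;0 0 0 5.2 -7 -4.3 0;0 0 0 5.2 -7 -4.3 0;0 0 0 5.2 -7 -4.3 0;0 0 0 5.2 -7 -4.3 0",
)

```text
time_s: 11.98
eef_pos: [0.5442, -0.0239, 0.2983]
eef_rot: [-0.0, 0.906, 0.0, 0.423]
wrist_force: [0.8, -0.1, -0.4]
opening: 0.001
grasp_force: 0.0
```

Call:
servo_tool(
  commands="0 0 0 0 0 0 0;0 0 0 0 0 0 0;0 0 0 0 0 0 0;0 0 0 0 0 0 0;0 0 0 0 0 0 0",
)

```text
time_s: 12.6
eef_pos: [0.5446, -0.0242, 0.2986]
eef_rot: [-0.0, 0.906, -0.0, 0.424]
wrist_force: [-0.4, 0.9, -0.9]
opening: 0.004
grasp_force: 0.0
```

Call:
servo_tool(
  commands="0 0 0 0 0 0 0;0 0 0 0 0 0 0;0 0 0 0 0 0 0;0 0 0 0 0 0 0;0 0 0 0 0 0 0",
)

```text
time_s: 13.22
eef_pos: [0.5446, -0.024, 0.2988]
eef_rot: [-0.0, 0.906, 0.0, 0.424]
wrist_force: [-1.0, 0.3, -0.1]
opening: 0.0
grasp_force: 0.0
```

```bash
python3 o.py; python3 -c "
from h import *
cv2.imwrite('pics/w5.png',camera('wrist'))"
```

```text
13.225 [-0.4827, -0.4899, 2.2831, 0.6435, 0.6362, 0.7037] [0.5446, -0.024, 0.2988] [-0.0001, 0.9058, 0.0001, 0.4237] [-0.9851, 0.3302, -0.0843]
```

View pics/w5.png

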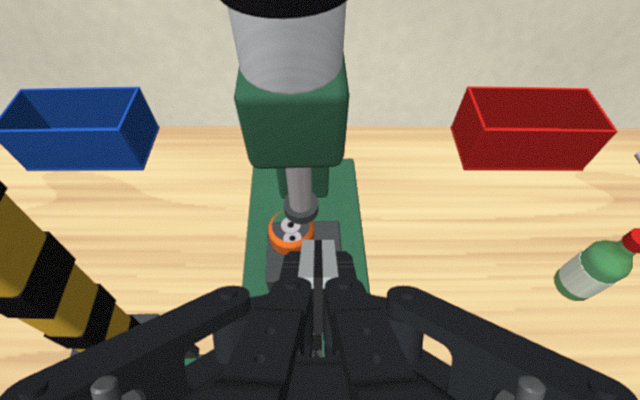

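The guard arm has left the fingers and swung up, at the left of the picture around (60,270). I back away to the free side and check with the scene camera.

Call:
servo_tool(
  commands="0 0 0 0 20 -15 0;0 0 0 0 30 -20 0;0 0 0 0 30 -20 0;0 0 0 0 30 0 0;0 0 0 0 0 0 0",
)

```text
time_s: 13.9
eef_pos: [0.5022, -0.1363, 0.3344]
eef_rot: [0.001, 0.906, -0.002, 0.424]
wrist_force: [-0.2, -0.2, 0.9]
opening: -0.0
grasp_force: 0.0
```

Call:
servo_tool(
  commands="0 0 0 0 0 0 0;0 0 0 0 0 0 0;0 0 0 0 0 0 0;0 0 0 0 0 0 0;0 0 0 0 0 0 0",
)

```text
time_s: 14.52
eef_pos: [0.5025, -0.1338, 0.334]
eef_rot: [-0.0, 0.906, 0.0, 0.424]
wrist_force: [0.2, -0.5, -0.9]
opening: -0.004
grasp_force: 0.0
```

```bash
python3 o.py; python3 -c "
from h import *
a=camera('scene')[80:310,100:520];b=camera('top')[90:300,150:500]
a=cv2.resize(a,(560,307));b=cv2.resize(b,(480,288))
im=np.zeros((600,560,3),np.uint8);im[:307]=a;im[310:598,:480]=b
cv2.imwrite('pics/end.png',im)"
```

```text
14.525 [-0.897, -0.5679, 2.2545, 0.8013, 0.9893, 0.3777] [0.5025, -0.1338, 0.334] [-0.0002, 0.9058, 0.0004, 0.4237] [0.1964, -0.5332, -0.893]
```

View pics/end.png

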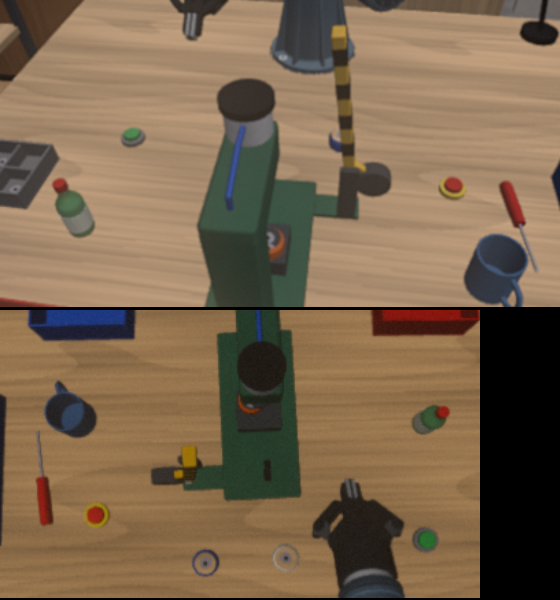

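The arm stands upright at the raised stop (scene crop, (340,30) to (348,165)), and the robot is clear of everything. The wheels, bottle, mug and screwdriver are where they started.

```bash
python3 -c "
from bench import *
print(hand_in())"
```

```text
the job is handed in; nothing more can be done
None
```

I pressed the red stop button fully down, then pushed the guard arm up past its balance point; it now stands fully raised by itself, nothing else was touched, and the job is handed in at about 14.6 s (no verdict was shown).

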